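Turn the row round: re-rack the bottles and beaker in reverse order

TASK

Three reagent bottles and a beaker stand in a row on one of the two racks. Move all four to the empty rack in reverse order: the one now nearest the robot goes on the farthest pad, the second on the second-farthest, and so on, until the one now farthest stands on the pad nearest the robot. Each stands upright in the middle of its pad and nothing is knocked over.

Things in the scene. Friction and masses are not known exactly. Their poses are not given: they have to be found in the camera images.
- amber_bottle_mid (a point): brown reagent bottle with a black cap, round body 58 mm across up to 80 mm above its underside, then shoulder and 37 mm cap, 118 mm tall; take it round the upper body. The point is on its axis half-way up, 59 mm above its underside; z is up. Loose; starts on its own pad of the full rack.
- slim_bottle_mid (a point): white reagent bottle with a red cap, slimmer and taller than the others, round body 54 mm across up to 90 mm above its underside, then shoulder and 35 mm cap, 130 mm tall; take it round the upper body. The point is on its axis half-way up, 65 mm above its underside; z is up. Loose; starts on its own pad of the full rack.
- wide_bottle_mid (a point): white reagent bottle with a blue cap, the widest, round body 62 mm across up to 85 mm above its underside, then shoulder and 40 mm cap, 125 mm tall; take it round the upper body. The point is on its axis half-way up, 62.5 mm above its underside; z is up. Loose; starts on its own pad of the full rack.
- beaker_mid (a point): clear empty beaker with a small pouring lip, 54 mm (59 mm over the lip) across the rim, narrower below, 72 mm tall; take it from outside, both fingers outside the wall, above its middle. The point is on its axis half-way up, 36 mm above its underside; z is up. Loose; starts on its own pad of the full rack.
- pad_amber: round dark pad, 66 mm across and 2 mm thick, lying fixed on the full rack under the amber bottle at the start; it marks the place that thing came from and stays there. Origin: centre of its underside, 8 mm above the bench; its top is 10 mm above the bench.
- pad_slim: round dark pad, 66 mm across and 2 mm thick, lying fixed on the full rack under the slim bottle at the start; it marks the place that thing came from and stays there. Origin: centre of its underside, 8 mm above the bench; its top is 10 mm above the bench.
- pad_wide: round dark pad, 66 mm across and 2 mm thick, lying fixed on the full rack under the wide bottle at the start; it marks the place that thing came from and stays there. Origin: centre of its underside, 8 mm above the bench; its top is 10 mm above the bench.
- pad_beaker: round dark pad, 66 mm across and 2 mm thick, lying fixed on the full rack under the beaker at the start; it marks the place that thing came from and stays there. Origin: centre of its underside, 8 mm above the bench; its top is 10 mm above the bench.
- full_rack: low aluminium rack, fixed, 316 x 96 mm, long axis away from the robot (turned up to 0.25 rad); lips 13 mm, end bars 46 mm high. Origin under its centre at bench height; x along the rack away from the robot, y left, z up. Four places on its centre line at x = -114, -38, 38, 114 mm. The four things start on it, one per place, in any order.
- empty_rack: low aluminium rack, fixed, 316 x 96 mm, long axis away from the robot (turned up to 0.25 rad); lips 13 mm, end bars 46 mm high. Origin under its centre at bench height; x along the rack away from the robot, y left, z up. Four places on its centre line at x = -114, -38, 38, 114 mm. Empty at the start; places are round dark pads, 66 mm, tops 10 mm above the bench. Left or right of the full one.
Not all that is in view belongs to the job. Leave any green, pink or yellow look-alike of the part that bears slim_bottle_mid alone.

How it is judged:
At the end, for the whole second after the job is handed in: Each thing stands upright (0.08 rad), at rest, on the empty rack at the place that mirrors its start (nearest the robot becomes farthest, second becomes third, and so on), its axis within 15 mm of the pad centre along and across the rack and its underside on the pad (5 mm) (((x of pad_amber in the frame of full_rack between -0.144 and -0.084 m and x of amber_bottle_mid in the frame of empty_rack between 0.099 and 0.129 m) or (x of pad_amber in the frame of full_rack between -0.068 and -0.008 m and x of amber_bottle_mid in the frame of empty_rack between 0.023 and 0.053 m) or (x of pad_amber in the frame of full_rack between 0.008 and 0.068 m and x of amber_bottle_mid in the frame of empty_rack between -0.053 and -0.023 m) or (x of pad_amber in the frame of full_rack between 0.084 and 0.144 m and x of amber_bottle_mid in the frame of empty_rack between -0.129 and -0.099 m)) and y of amber_bottle_mid in the frame of empty_rack between -0.015 and 0.015 m and z of amber_bottle_mid in the frame of empty_rack between 0.064 and 0.074 m and angle between each of amber_bottle_mid, slim_bottle_mid, wide_bottle_mid, beaker_mid's own z axis and vertical below 0.08 rad and linear speed of each of amber_bottle, slim_bottle, wide_bottle, beaker below 0.02 m/s and angular speed of each of amber_bottle, slim_bottle, wide_bottle, beaker below 0.2 rad/s and ((x of pad_slim in the frame of full_rack between -0.144 and -0.084 m and x of slim_bottle_mid in the frame of empty_rack between 0.099 and 0.129 m) or (x of pad_slim in the frame of full_rack between -0.068 and -0.008 m and x of slim_bottle_mid in the frame of empty_rack between 0.023 and 0.053 m) or (x of pad_slim in the frame of full_rack between 0.008 and 0.068 m and x of slim_bottle_mid in the frame of empty_rack between -0.053 and -0.023 m) or (x of pad_slim in the frame of full_rack between 0.084 and 0.144 m and x of slim_bottle_mid in the frame of empty_rack between -0.129 and -0.099 m)) and y of slim_bottle_mid in the frame of empty_rack between -0.015 and 0.015 m and z of slim_bottle_mid in the frame of empty_rack between 0.07 and 0.08 m and ((x of pad_wide in the frame of full_rack between -0.144 and -0.084 m and x of wide_bottle_mid in the frame of empty_rack between 0.099 and 0.129 m) or (x of pad_wide in the frame of full_rack between -0.068 and -0.008 m and x of wide_bottle_mid in the frame of empty_rack between 0.023 and 0.053 m) or (x of pad_wide in the frame of full_rack between 0.008 and 0.068 m and x of wide_bottle_mid in the frame of empty_rack between -0.053 and -0.023 m) or (x of pad_wide in the frame of full_rack between 0.084 and 0.144 m and x of wide_bottle_mid in the frame of empty_rack between -0.129 and -0.099 m)) and y of wide_bottle_mid in the frame of empty_rack between -0.015 and 0.015 m and z of wide_bottle_mid in the frame of empty_rack between 0.0675 and 0.0775 m and ((x of pad_beaker in the frame of full_rack between -0.144 and -0.084 m and x of beaker_mid in the frame of empty_rack between 0.099 and 0.129 m) or (x of pad_beaker in the frame of full_rack between -0.068 and -0.008 m and x of beaker_mid in the frame of empty_rack between 0.023 and 0.053 m) or (x of pad_beaker in the frame of full_rack between 0.008 and 0.068 m and x of beaker_mid in the frame of empty_rack between -0.053 and -0.023 m) or (x of pad_beaker in the frame of full_rack between 0.084 and 0.144 m and x of beaker_mid in the frame of empty_rack between -0.129 and -0.099 m)) and y of beaker_mid in the frame of empty_rack between -0.015 and 0.015 m and z of beaker_mid in the frame of empty_rack between 0.041 and 0.051 m); the robot touches nothing.
It fails at once if the amber bottle is tipped over (angle between amber_bottle_mid's own z axis and vertical above 0.7 rad).
It fails at once if the slim bottle is tipped over (angle between slim_bottle_mid's own z axis and vertical above 0.7 rad).
It fails at once if the wide bottle is tipped over (angle between wide_bottle_mid's own z axis and vertical above 0.7 rad).
It fails at once if the beaker is tipped over (angle between beaker_mid's own z axis and vertical above 0.7 rad).
It also fails if it takes over 109 s, if anything falls off the work surface, if the arm or the gripper's body presses on something with over 40 N, if the wrist force passes 120 N, or if a joint passes its speed limit or range.

ROBOT

A 7-joint arm with a two-finger parallel gripper is mounted at the origin on a cart in front of the work surface, level with it; the furniture and walls round the work are solid. World frame = base frame: x ahead of the robot, y to its left, z up, the work surface at z = 0. Lengths are in m, angles in rad, forces in N, time in s.
With the tool pointing down it reaches from about 0.425 to 0.875 m from the base axis. Payload 4.7 kg.
Tool frame: the origin (TCP) lies midway between the tips of the shut fingers; the grasp point (between the pads) lies 19 mm behind it (manip.grip_depth is the distance from the TCP to the grasp point, in m); z points along the fingers, x is the direction in which the jaws open and shut, and the axes are right-handed (so a half turn about z gives the same grasp; the last joint's range is limited). The gripper opens to 85 mm and grips with 20 to 120 N. Pads are 22 mm wide; open, the fingers measure 114 mm over their backs; the gripper's body (76 mm by 85 mm) begins 54 mm behind the grasp point. The pads swing forward as they close: fully open they stand 13 mm farther back than shut.
Start: joints at [-1.268, 0.321, -0.07, 1.45, 0.023, 1.371, -0.057], TCP at [0.185, 0.623, 0.231] pointing down, gripper open.
Joint ranges: [-2.86, 2.86], [-0.3, 2.09], [-1.38, 1.24], [0.06, 2.45], [-1.56, 4.7], [0.09, 2.05], [-2.69, 2.69]. Speed limits (rad/s): [2.57, 2.57, 3.14, 3.14, 3.14, 3.14, 3.14].

INTERFACE

Orientations are given as a rotation vector (axis times angle).
In Python, from plant import state, imaging, order, masks_of, tip_of, manip gives the robot as it stands. The module is installed in compiled form; this text tells all that it offers.
- The arm moves only by the shell command python3 -m inch 'ROWS' [FORCE]. ROWS is JSON, a list of rows, each a list of 3 entries, a list of its own where there are three numbers: the opening, from 0 (shut) to 1 (fully open), then the shift along the world's x, y, z in m, then the turn, a rotation vector about the world's x, y, z in rad. A call has 1 to 20 rows; each row shifts and turns the commanded pose from where the row before left it; what a row does not reach is not made up. A row lasts 1/10 s, in which the tool goes at most 50 mm and 8.59 degrees, less where a joint would pass 70% of its speed; a pose out of reach is approached as far as the arm can. A call with a gripper value outside its range is refused whole. The fingers move at their own pace and stop on an object; FORCE is the grip in N (left out, the last holds). Time passes only in rows, so rows that do not move let the fingers close. It gives the time, the measured TCP pose, the force and the opening at its end, in the units of the state.
- state(): the state, without advancing time (a new reading comes with each control period).
- imaging.get_image(name): name is "side" or "top" or "wrist"; returns a dict with "color" (384x512x3 uint8, red, green, blue), "range_z" (384x512 float32, m along the optical axis (not along the pixel's ray), 0 where there is no reading), "K" (3x3 intrinsics, pixels), "k1" (the pictures are not rectified: a ray, as slopes to the right and down, at radius r is drawn at 1 + k1 r^2 times it, then the intrinsics apply), "R" (3x3) and "t" (3): a world point X has camera coordinates R X + t; the wrist camera has in their place "hand_eye" (4x4, takes a point from camera to tool coordinates, whose origin is the TCP and whose axes are the tool frame's). Camera axes: x right, y down, z forward; pixel columns grow to the right and rows downward; lengths in m; the calibration is good to about 2 mm. A picture is of the moment at which its call begins: read the wrist's pose just before it.
- order.sign_off(): hands the job in, once; it reports no verdict.
Trained networks look in a picture, given as the dict that the camera call returned (one of the last four; its "shot" number tells which), for a name from the list of things; names that differ only in an ending like _2 or _b are one class to them, and where a whole thing is asked for, a point or a joint stands for the part that bears it (a point fixed in the world has none). Each returns a list of dicts, best first, with "p" (0 to 1); they miss things now and then, are a little off and sometimes report something else, mostly with a low value. They report only what shows in the picture. A call takes as long as a camera call. They do not tell look-alikes from the thing itself.
- masks_of(picture, query): "region" (384x512 bool, what is visible of it) and "at" ([column, row] in pixels, amid what is visible of it).
- tip_of(picture, query): "at" ([column, row] in pixels: a listed point, or the origin of a listed thing).
The state is a dict: "time": time; "joint_pos": joint angles; "qd": joint speeds; "effort": joint torques, N m; "tcp_pos": TCP position; "ee_rot": TCP orientation; "force": force on the tool from outside, world axes, zero at the start; "ft_torque": the same for the moment, N m; "width": opening from 0.0 (shut) to 1.0 (fully open).
Only numpy, scipy, OpenCV 4.12 (cv2) and the standard library are available. Lean on these libraries where they do the work, as an engineer would, in place of code of your own. Each camera call takes 0.05 s, during which the arm holds its last target.

## Working session

There is one attempt and no reset: what is moved stays moved. The work goes in short steps, Python scripts to look and compute and a shell command to move; the robot and the scene stay as the last step left them, time stands still between calls to the robot, and variables do not carry over. Pictures are saved under pics/ and viewed, and the job is handed in when it is done.

```bash
mkdir -p pics; ls; cat > h.py <<'E'
import numpy as np, cv2
from plant import state, imaging, order, masks_of, tip_of, manip
def save(im,n): cv2.imwrite('pics/'+n+'.png',cv2.cvtColor(im['color'],cv2.COLOR_RGB2BGR))
def ray(im,uv):
    K=im['K'];d=np.array([(uv[0]-K[0,2])/K[0,0],(uv[1]-K[1,2])/K[1,1]])
    x=d.copy()
    for _ in range(20): x=d/(1+im['k1']*(x@x))
    return np.array([x[0],x[1],1.])
def onplane(im,uv,z):
    r=ray(im,uv);R=im['R'];t=im['t'];c=-R.T@t;d=R.T@r
    return c+d*(z-c[2])/d[2]
def pix(im,X):
    p=im['R']@np.array(X)+im['t'];s=p[:2]/p[2];s=s*(1+im['k1']*(s@s))
    return im['K'][:2,:2]@s+im['K'][:2,2]
def cloud(im):
    h,w=im['range_z'].shape;K=im['K']
    u,v=np.meshgrid(np.arange(w),np.arange(h))
    d=np.stack([(u-K[0,2])/K[0,0],(v-K[1,2])/K[1,1]],-1);x=d.copy()
    for _ in range(20): x=d/(1+im['k1']*(x**2).sum(-1,keepdims=True))
    z=im['range_z'][...,None]
    P=np.concatenate([x*z,z],-1)
    return (P-im['t'])@im['R']
E
python3 - <<'E'
from h import *
s=state();print(s['time'],s['tcp_pos'],s['ee_rot'],s['width'],s['force'],manip.grip_depth)
for n in('top','side'):
    im=imaging.get_image(n);save(im,n+'0');print(n,im['K'],im['k1'],-im['R'].T@im['t'])
    for q in ['amber_bottle_mid','slim_bottle_mid','wide_bottle_mid','beaker_mid','full_rack','empty_rack','pad_amber']:
        t=tip_of(im,q);m=masks_of(im,q)
        print(q,[(np.round(a['at'],1).tolist(),round(a['p'],2)) for a in t][:5],[(np.round(a['at'],1).tolist(),round(a['p'],2),int(a['region'].sum())) for a in m][:4])
E
```

```text
pics
0.0 [0.18500199 0.62253095 0.2302155 ] [ 2.51694717e+00  1.87794704e+00 -2.36870724e-03] 0.999544045775058 [-0.97091948 -0.31661865  0.28586376] 0.0187
top [[420.64125795   0.         252.21502186]
 [  0.         420.64125795 195.49868735]
 [  0.           0.           1.        ]] -0.11392933793572539 [ 0.32310627 -0.0944797   1.09308072]
amber_bottle_mid [([280.0, 180.6], 0.74)] [([278.5, 182.0], 0.56, 563)]
slim_bottle_mid [([279.4, 209.8], 0.79), ([340.1, 174.2], 0.78), ([331.8, 255.0], 0.73), ([363.9, 209.5], 0.65), ([332.2, 214.3], 0.61)] [([366.9, 210.3], 0.91, 603), ([277.9, 208.7], 0.79, 475), ([331.3, 215.9], 0.78, 532), ([329.7, 256.2], 0.78, 522)]
wide_bottle_mid [([278.2, 152.6], 0.75)] []
beaker_mid [([281.1, 240.0], 0.55)] [([283.7, 237.7], 0.69, 430)]
full_rack [([281.9, 201.8], 0.79)] [([273.3, 208.6], 0.79, 2050)]
empty_rack [([140.2, 197.7], 0.62)] [([137.6, 197.8], 0.96, 4360), ([272.8, 249.8], 0.22, 138)]
pad_amber [([276.0, 184.5], 0.38)] [([286.8, 189.6], 0.54, 23)]
side [[453.92348844   0.         249.66757128]
 [  0.         453.92348844 189.12605833]
 [  0.           0.           1.        ]] -0.10776973759214536 [ 0.31275468 -0.95676937  0.86031103]
amber_bottle_mid [] [([270.2, 217.4], 0.77, 890)]
slim_bottle_mid [([245.2, 213.8], 0.67), ([253.9, 257.6], 0.58), ([207.8, 261.4], 0.57), ([296.4, 257.9], 0.56), ([265.8, 286.1], 0.56)] [([207.5, 265.2], 0.96, 1000), ([248.1, 213.2], 0.84, 849), ([298.9, 259.7], 0.83, 975), ([266.0, 289.3], 0.79, 1139)]
wide_bottle_mid [([299.7, 207.7], 0.57)] [([301.3, 209.3], 0.95, 998)]
beaker_mid [([212.8, 231.5], 0.84)] [([213.2, 228.2], 0.98, 567)]
full_rack [([230.0, 151.8], 0.65)] [([264.9, 236.7], 0.56, 1282)]
empty_rack [([233.3, 150.6], 0.57)] [([233.0, 150.5], 0.86, 2150)]
pad_amber [([270.0, 231.9], 0.4)] []
```

View pics/top0.png

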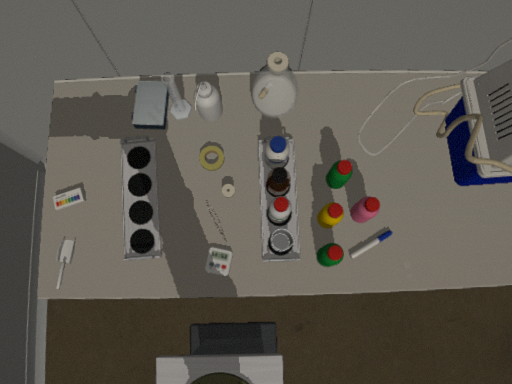

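View pics/side0.png

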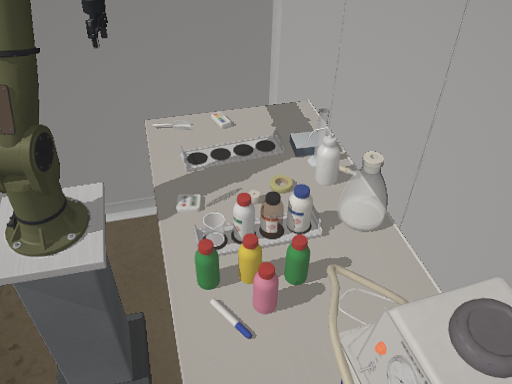

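The top picture shows, from the robot outward on the full rack, the beaker (281,240), the white, red-capped slim bottle (280,210), amber (279,182) and wide with its blue cap (277,150). Slim look-alikes to leave alone are green (340,174), green (330,255), yellow (332,214) and pink (365,210). The empty rack is on the left, around (140,198).

```bash
python3 - <<'E'
from h import *
im=imaging.get_image('top');c=im['color']
big=cv2.resize(cv2.cvtColor(c[125:275,100:400],cv2.COLOR_RGB2BGR),None,fx=2.6,fy=2.6,interpolation=cv2.INTER_CUBIC);cv2.imwrite('pics/crop1.png',big)
g=c.max(-1)
# empty pads
sub=(g<45).astype(np.uint8);roi=np.zeros_like(sub);roi[140:260,118:165]=sub[140:260,118:165]
n,l,st,ce=cv2.connectedComponentsWithStats(roi)
for i in range(1,n):
    if st[i,4]>60: print('pad',st[i],ce[i],onplane(im,ce[i],0.010))
P=cloud(im)
for q,zt in [('amber_bottle_mid',.128),('slim_bottle_mid',.140),('wide_bottle_mid',.135),('beaker_mid',.082)]:
    for a in tip_of(im,q):
        zm={'amber_bottle_mid':.069,'slim_bottle_mid':.075,'wide_bottle_mid':.0725,'beaker_mid':.046}[q]
        print(q,np.round(a['at'],1),np.round(onplane(im,a['at'],zm),4))
# caps from cloud
for nm,(u0,u1,v0,v1),zt in [('wide',(262,295,135,170),.135),('amber',(262,295,165,195),.128),('slim',(262,295,192,225),.14),('beaker',(262,300,225,258),.082)]:
    p=P[v0:v1,u0:u1].reshape(-1,3);s=p[(abs(p[:,2]-zt)<.007)]
    print(nm,len(s),s.mean(0).round(4),((s.max(0)+s.min(0))/2).round(4),np.ptp(s,0).round(3), p[:,2].max())
s=side=imaging.get_image('side')
for q,zm in [('amber_bottle_mid',.069),('slim_bottle_mid',.075),('wide_bottle_mid',.0725),('beaker_mid',.046)]:
    for a in tip_of(s,q): print('side',q,np.round(a['at'],1),np.round(onplane(s,a['at'],zm),4))
for q in['full_rack','empty_rack']:
  for a in tip_of(im,q): print(q,onplane(im,a['at'],0).round(4))
E
```

```text
pad [128 147  22  22 395] [138.47594937 157.27848101] [0.66932797 0.21033442 0.01      ]
pad [128 173  24  23 412] [139.47572816 184.29854369] [0.59366939 0.20491014 0.01      ]
pad [129 201  24  23 431] [140.57540603 212.00232019] [0.51838228 0.19961495 0.01      ]
pad [131 229  23  25 441] [141.83900227 240.861678  ] [0.44206852 0.1942567  0.01      ]
amber_bottle_mid [276.4 182.4] [ 0.5746 -0.1571  0.069 ]
slim_bottle_mid [328.3 253.6] [ 0.393  -0.2758  0.075 ]
slim_bottle_mid [332.1 217. ] [ 0.4822 -0.2905  0.075 ]
slim_bottle_mid [278.4 209.4] [ 0.5047 -0.1591  0.075 ]
slim_bottle_mid [366.2 209.6] [ 0.4983 -0.3769  0.075 ]
slim_bottle_mid [342.  175.2] [ 0.5876 -0.3225  0.075 ]
wide_bottle_mid [279.  149.9] [ 0.6587 -0.1667  0.0725]
beaker_mid [283.5 239.4] [ 0.4335 -0.1709  0.046 ]
wide 221 [ 0.6522 -0.1609  0.1339] [ 0.633  -0.161   0.1342] [0.082 0.039 0.012] 1.093080715777502
amber 189 [ 0.5799 -0.1619  0.1275] [ 0.5803 -0.1619  0.1268] [0.037 0.036 0.011] 1.093080715777502
slim 171 [ 0.5067 -0.162   0.1394] [ 0.5073 -0.1616  0.1391] [0.032 0.033 0.009] 1.093080715777502
beaker 114 [ 0.4314 -0.1653  0.0814] [ 0.4313 -0.1656  0.0805] [0.054 0.056 0.011] 1.093080715777502
side amber_bottle_mid [271.7 212.7] [ 0.5817 -0.1598  0.069 ]
side slim_bottle_mid [267.1 283.9] [ 0.5073 -0.3782  0.075 ]
side slim_bottle_mid [296. 257.] [ 0.5923 -0.3203  0.075 ]
side slim_bottle_mid [211.3 263.3] [ 0.4013 -0.293   0.075 ]
side slim_bottle_mid [252.9 256.3] [ 0.4973 -0.2948  0.075 ]
side slim_bottle_mid [248.  212.6] [ 0.5217 -0.1515  0.075 ]
side slim_bottle_mid [212.4 241.7] [ 0.4161 -0.2286  0.075 ]
side wide_bottle_mid [299.  206.5] [ 0.6554 -0.1576  0.0725]
side beaker_mid [214.1 232.9] [ 0.4296 -0.1734  0.046 ]
full_rack [ 0.5335 -0.1682  0.    ]
empty_rack [0.5578 0.2047 0.    ]
```

View pics/crop1.png

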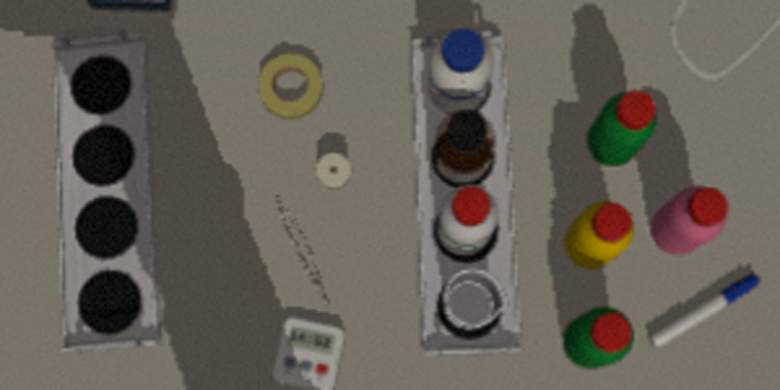

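The crop confirms the choice: the white bottle with the red cap at (280,210), inside the rack, is the slim one, and the coloured ones stand outside the rack. I'll refine the wide cap with the same calibration, then reach for the beaker.

```bash
python3 - <<'E'
from h import *
im=imaging.get_image('top');P=cloud(im);hsv=cv2.cvtColor(im['color'],cv2.COLOR_RGB2HSV)
m=np.zeros((384,512),bool);m[135:160,262:295]=1
m&=(hsv[...,0]>105)&(hsv[...,0]<130)&(hsv[...,1]>120)&(abs(P[...,2]-.135)<.006)
s=P[m];print(len(s),s.mean(0),(s.max(0)+s.min(0))/2,np.ptp(s,0))
E
python3 -m inch '[[1,[0.045,-0.02,0.01],[0,0,0.1]],[1,[0.045,-0.02,0.01],[0,0,0.1]],[1,[0.045,-0.02,0.01],[0,0,0.1]],[1,[0.045,-0.02,0],[0,0,0.015]],[1,[0.045,-0.02,0],[0,0,0]],[1,[0,0,0],[0,0,0]]]'
```

```text
190 [ 0.65431609 -0.15963347  0.13436408] [ 0.65524155 -0.15947851  0.13381774] [0.03817757 0.03621532 0.00882791]
time: 2.75
tcp_pos: [0.4193, 0.5167, 0.261]
ee_rot: [2.203, 2.23, 0.002]
force: [1.3, -0.5, -0.9]
width: 0.999
```

```bash
python3 -m inch '[[1,[0.03,-0.045,0],[0,0,0]],[1,[0.03,-0.045,0],[0,0,0]],[1,[0,-0.045,0],[0,0,0]],[1,[0,-0.045,0],[0,0,0]],[1,[0,-0.045,0],[0,0,0]],[1,[0,-0.045,0],[0,0,0]],[1,[0,-0.045,0],[0,0,0]],[1,[0,-0.045,0],[0,0,0]],[1,[0,-0.045,0],[0,0,0]],[1,[0,-0.045,0],[0,0,0]],[1,[0,-0.045,0],[0,0,0]],[1,[0,-0.045,0],[0,0,0]],[1,[0,-0.045,0],[0,0,0]],[1,[0,-0.045,0],[0,0,0]],[1,[-0.04,-0.05,0],[0,0,0.01]],[1,[0,0,0],[0,0,0]],[1,[0,0,0],[0,0,0]]]'
```

```text
time: 4.45
tcp_pos: [0.4333, -0.1394, 0.2615]
ee_rot: [-2.184, -2.258, -0.003]
force: [0.1, 0.8, 0.1]
width: 1.0
```

```bash
python3 -m inch '[[1,[-0.002,-0.026,0],[0,0,0]],[1,[0,0,-0.04],[0,0,0]],[1,[0,0,-0.04],[0,0,0]],[1,[0,0,-0.02],[0,0,0]],[1,[0,0,0],[0,0,0]],[1,[0,0,0],[0,0,0]]]'
python3 - <<'E'
from h import *
from scipy.spatial.transform import Rotation as Rn
s=state();im=imaging.get_image('wrist');save(im,'w1')
T=np.eye(4);T[:3,:3]=Rn.from_rotvec(s['ee_rot']).as_matrix();T[:3,3]=s['tcp_pos']
M=np.linalg.inv(T@im['hand_eye']);im['R']=M[:3,:3];im['t']=M[:3,3]
print(s['tcp_pos'])
for q,z in [('beaker_mid',.046),('slim_bottle_mid',.075)]:
    for a in tip_of(im,q): print(q,a['p'],a['at'],onplane(im,a['at'],z))
P=cloud(im);ok=im['range_z']>0;p=P[ok]
p=p[(abs(p[:,0]-.432)<.037)&(abs(p[:,1]+.165)<.05)&(abs(p[:,2]-.081)<.006)]
print(len(p),(p.max(0)+p.min(0))/2,np.ptp(p,0))
E
```

```text
time: 5.05
tcp_pos: [0.4326, -0.1639, 0.1617]
ee_rot: [2.178, 2.263, 0.0]
force: [-0.9, -0.4, 0.5]
width: 1.001
[ 0.43256303 -0.16385638  0.16174526]
beaker_mid 0.88 [257.6, 192.9] [ 0.4302972  -0.16444648  0.046     ]
slim_bottle_mid 0.67 [258.7, 299.3] [ 0.50713048 -0.16060433  0.075     ]
slim_bottle_mid 0.67 [96.2, 137.6] [ 0.38792689 -0.27646278  0.075     ]
slim_bottle_mid 0.64 [96.8, 268.5] [ 0.48699523 -0.28507785  0.075     ]
1593 [ 0.42950565 -0.16510397  0.08027239] [0.05438054 0.0580409  0.01052389]
```

View pics/w1.png

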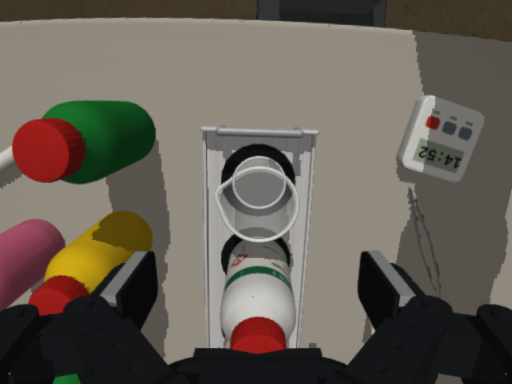

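The wrist view shows the beaker (257,200), its lip pointing left (−y), and the slim bottle behind it. The measured centre matches to about 2 mm, so I'm descending and gripping below the lip.

```bash
python3 -m inch '[[1,[-0.002,-0.001,-0.04],[0,0,0]],[1,[0,0,-0.04],[0,0,0]],[1,[0,0,-0.03],[0,0,0]],[1,[0,0,-0.02],[0,0,0]],[1,[0,0,-0.004],[0,0,0]],[1,[0,0,0],[0,0,0]],[0,[0,0,0],[0,0,0]],[0,[0,0,0],[0,0,0]],[0,[0,0,0],[0,0,0]],[0,[0,0,0],[0,0,0]],[0,[0,0,0],[0,0,0]],[0,[0,0,0],[0,0,0]],[0,[0,0,0],[0,0,0]],[0,[0,0,0],[0,0,0]]]' 30
```

```text
time: 6.6
tcp_pos: [0.4316, -0.1654, 0.029]
ee_rot: [2.179, 2.26, 0.005]
force: [-1.0, 2.7, 6.9]
width: 0.614
```

```bash
python3 -m inch '[[0,[0,0,0.015],[0,0,0]],[0,[0,0,0.03],[0,0,0]],[0,[0,0,0.04],[0,0,0]],[0,[0,0,0.045],[0,0,0]],[0,[0,0,0.04],[0,0,0]],[0,[0,0,0],[0,0,0]],[0,[0,0,0],[0,0,0]]]'
python3 - <<'E'
from h import *
im=imaging.get_image('side');save(im,'s1');im=imaging.get_image('wrist');save(im,'w2')
a=cv2.imread('pics/s1.png');b=cv2.imread('pics/w2.png');cv2.imwrite('pics/c1.png',cv2.resize(np.hstack([a,b]),None,fx=.78,fy=.78))
E
```

```text
time: 7.3
tcp_pos: [0.4304, -0.166, 0.1984]
ee_rot: [2.179, 2.26, 0.004]
force: [-0.6, 0.6, -0.6]
width: 0.612
```

View pics/c1.png

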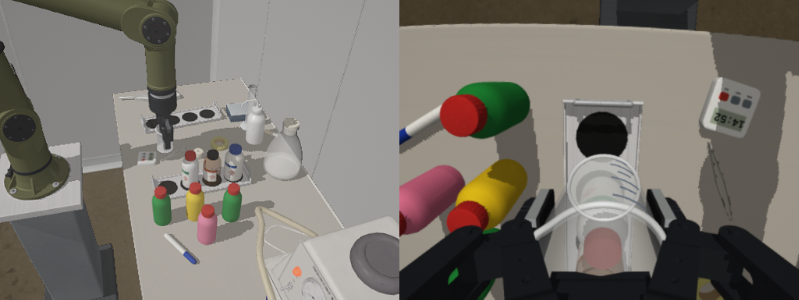

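The beaker hangs upright in the jaws (right half, about (605,190)) and its pad is bare. I'm carrying it to the far pad.

```bash
python3 -m inch '[[0,[0.02,0.03,0],[0,0,0]],[0,[0.024,0.038,0],[0,0,0.01]],[0,[0.024,0.038,0],[0,0,0.01]],[0,[0.024,0.038,0],[0,0,0.01]],[0,[0.024,0.038,0],[0,0,0.005]],[0,[0.024,0.038,0],[0,0,0]],[0,[0.024,0.038,0],[0,0,0]],[0,[0.024,0.038,0],[0,0,0]],[0,[0.024,0.038,0],[0,0,0]],[0,[0.02,0.03,0],[0,0,0]],[0,[0.009,0.012,0],[0,0,0]],[0,[0,0,0],[0,0,0]],[0,[0,0,0],[0,0,0]]]'
```

```text
time: 8.7
tcp_pos: [0.6699, 0.2089, 0.195]
ee_rot: [-2.141, -2.298, 0.006]
force: [-0.1, -0.8, 0.8]
width: 0.61
```

```bash
python3 -m inch '[[0,[0.001,0.001,-0.03],[0,0,0]],[0,[0,0,-0.045],[0,0,0]],[0,[0,0,-0.04],[0,0,0]],[0,[0,0,-0.025],[0,0,0]],[0,[0,0,-0.015],[0,0,0]],[0,[0,0,-0.006],[0,0,0]],[0,[0,0,0],[0,0,0]],[0,[0,0,0],[0,0,0]]]'
```

```text
time: 9.5
tcp_pos: [0.6729, 0.2111, 0.0381]
ee_rot: [2.14, 2.298, 0.004]
force: [-0.5, 0.2, -0.1]
width: 0.61
```

```bash
python3 -m inch '[[0,[-0.002,0,-0.003],[0,0,0]],[0,[0,0,-0.003],[0,0,0]],[0,[0,0,-0.002],[0,0,0]],[0,[0,0,0],[0,0,0]],[0,[0,0,0],[0,0,0]]]'
```

```text
time: 10.0
tcp_pos: [0.67, 0.2115, 0.0295]
ee_rot: [2.141, 2.299, 0.002]
force: [-2.0, -0.8, 6.1]
width: 0.608
```

Contact (6 N up). Opening, then rising.

```bash
python3 -m inch '[[0.8,[0,0,0],[0,0,0]],[0.9,[0,0,0],[0,0,0]],[1,[0,0,0],[0,0,0]],[1,[0,0,0],[0,0,0]],[1,[0,0,0],[0,0,0]],[1,[0,0,0.02],[0,0,0]],[1,[0,0,0.04],[0,0,0]],[1,[0,0,0.05],[0,0,0]],[1,[0,0,0.05],[0,0,0]],[1,[-0.02,-0.04,0.01],[0,0,0]],[1,[-0.02,-0.045,0],[0,0,0]],[1,[-0.02,-0.045,0],[0,0,-0.01]],[1,[-0.02,-0.045,0],[0,0,-0.01]],[1,[-0.02,-0.045,0],[0,0,-0.01]],[1,[-0.02,-0.045,0],[0,0,0]],[1,[-0.02,-0.045,0],[0,0,0]],[1,[-0.02,-0.045,0],[0,0,0]],[1,[-0.003,-0.015,0],[0,0,0]],[1,[0,0,0],[0,0,0]],[1,[0,0,0],[0,0,0]]]'
cat >> h.py <<'E'
def report(n):
    im=imaging.get_image('top');save(im,n);P=cloud(im);c=np.array([.5559,.2023]);th=.0708
    for nm,z,r in [('beaker',.082,.03),('slim',.14,.02),('amber',.128,.02),('wide',.135,.02)]:
        pass
    p=P[(im['range_z']>0)];p=p[(p[:,2]<.16)&(p[:,2]>.05)]
    R=np.array([[np.cos(th),np.sin(th)],[-np.sin(th),np.cos(th)]]);q=(p[:,:2]-c)@R.T
    for x0 in(-.114,-.038,.038,.114):
        k=(abs(q[:,0]-x0)<.038)&(abs(q[:,1])<.045)
        if k.sum()<20: print(x0,'empty');continue
        zt=np.percentile(p[k,2],97);kk=k&(p[:,2]>zt-.009)
        print(x0,'n',kk.sum(),'zt',zt.round(3),'off mm',(((q[kk].max(0)+q[kk].min(0))/2-[x0,0])*1e3).round(1),(np.ptp(q[kk],axis=0)*1e3).round(1))
E
python3 -c "
from h import *
report('t2')"
```

```text
time: 12.0
tcp_pos: [0.5071, -0.1579, 0.1983]
ee_rot: [-2.175, -2.267, -0.002]
force: [-0.1, 0.6, 0.4]
width: 1.001
-0.114 empty
-0.038 empty
0.038 empty
0.114 n 112 zt 0.084 off mm [1.7 0.8] [52.3 58.4]
```

View pics/t2.png

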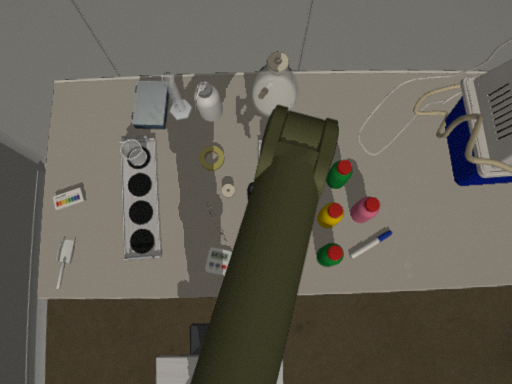

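The beaker stands on the far pad (top picture about (135,152)), under 2 mm off centre. Next is the slim bottle.

```bash
python3 -m inch '[[1,[0,-0.003,-0.03],[0,0,0]],[1,[0,0,-0.04],[0,0,0]],[1,[0,0,-0.03],[0,0,0]],[1,[0,0,-0.015],[0,0,0]],[1,[0,0,-0.006],[0,0,0]],[1,[0,0,0],[0,0,0]],[1,[0,0,0],[0,0,0]]]'
```

```text
time: 12.75
tcp_pos: [0.508, -0.1618, 0.0785]
ee_rot: [2.173, 2.266, 0.002]
force: [0.7, -0.0, 0.4]
width: 0.998
```

```bash
python3 -m inch '[[1,[0,0,-0.004],[0,0,0]],[1,[0,0,-0.003],[0,0,0]],[1,[0,0,0],[0,0,0]],[0,[0,0,0],[0,0,0]],[0,[0,0,0],[0,0,0]],[0,[0,0,0],[0,0,0]],[0,[0,0,0],[0,0,0]],[0,[0,0,0],[0,0,0]],[0,[0,0,0],[0,0,0]],[0,[0,0,0],[0,0,0]],[0,[0,0,0],[0,0,0]]]' 60
python3 - <<'E'
from h import *
im=imaging.get_image('side');save(im,'s3')
E
```

```text
time: 13.85
tcp_pos: [0.507, -0.1617, 0.0708]
ee_rot: [2.175, 2.267, 0.001]
force: [-1.4, 1.5, 4.6]
width: 0.608
```

View pics/s3.png

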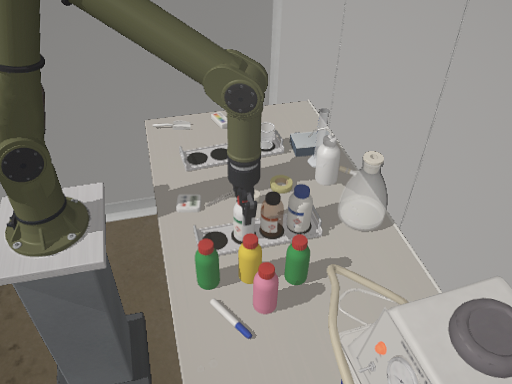

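```bash
python3 -m inch '[[0,[0,0,0.008],[0,0,0]],[0,[0,0,0.012],[0,0,0]],[0,[0,0,0.02],[0,0,0]],[0,[0,0,0],[0,0,0]],[0,[0,0,0],[0,0,0]]]'
python3 - <<'E'
from h import *
im=imaging.get_image('side');save(im,'s4')
a=cv2.imread('pics/s4.png')[150:300,170:340];cv2.imwrite('pics/s4c.png',cv2.resize(a,None,fx=4,fy=4,interpolation=cv2.INTER_CUBIC))
im=imaging.get_image('wrist');save(im,'w4')
E
```

```text
time: 14.4
tcp_pos: [0.5069, -0.1619, 0.1104]
ee_rot: [2.175, 2.266, 0.001]
force: [-0.5, 0.0, -3.3]
width: 0.604
```

View pics/s4c.png

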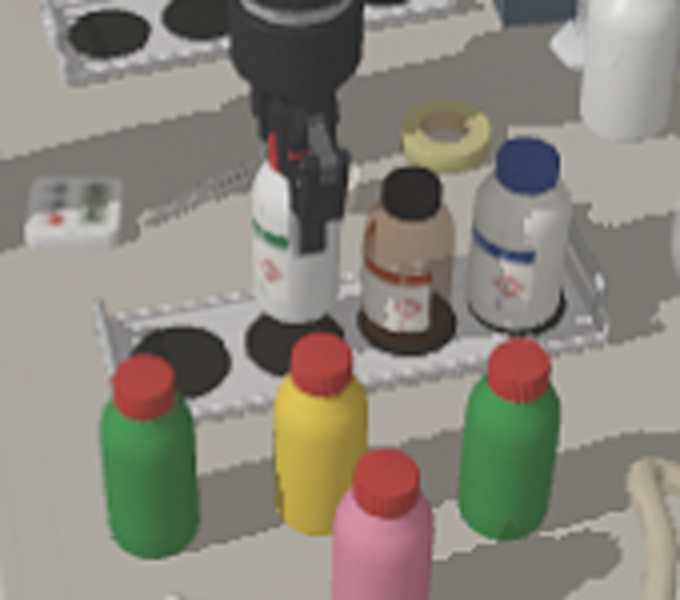

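View pics/w4.png

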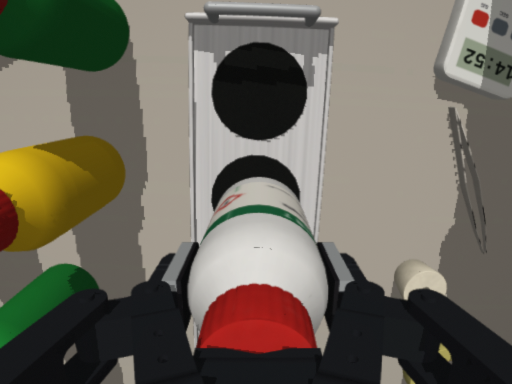

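The slim bottle has lifted upright, with the pads on the body below the shoulder. I'm carrying it to the second-farthest pad.

```bash
python3 -m inch '[[0,[0,0,0.04],[0,0,0]],[0,[0,0.01,0.035],[0,0,0]],[0,[0.01,0.03,0],[0,0,0]],[0,[0.01,0.042,0],[0,0,0.01]],[0,[0.01,0.042,0],[0,0,0.01]],[0,[0.01,0.042,0],[0,0,0.01]],[0,[0.01,0.042,0],[0,0,0]],[0,[0.01,0.042,0],[0,0,0]],[0,[0.01,0.042,0],[0,0,0]],[0,[0.01,0.042,0],[0,0,0]],[0,[0.005,0.025,0],[0,0,0]],[0,[0.002,0.008,0],[0,0,0]],[0,[0,0,0],[0,0,0]],[0,[0,0,0],[0,0,0]]]'
```

```text
time: 15.9
tcp_pos: [0.5936, 0.2029, 0.1844]
ee_rot: [2.143, 2.297, -0.004]
force: [0.7, -0.7, -2.8]
width: 0.603
```

```bash
python3 -m inch '[[0,[0,0.002,-0.03],[0,0,0]],[0,[0,0,-0.035],[0,0,0]],[0,[0,0,-0.025],[0,0,0]],[0,[0,0,-0.012],[0,0,0]],[0,[0,0,-0.004],[0,0,0]],[0,[0,0,0],[0,0,0]],[0,[0,0,0],[0,0,0]]]'
```

```text
time: 16.6
tcp_pos: [0.595, 0.2071, 0.081]
ee_rot: [2.141, 2.298, 0.004]
force: [-0.1, 0.1, -2.6]
width: 0.603
```

```bash
python3 -m inch '[[0,[-0.001,-0.002,-0.004],[0,0,0]],[0,[0,0,-0.003],[0,0,0]],[0,[0,0,-0.002],[0,0,0]],[0,[0,0,0],[0,0,0]],[0,[0,0,0],[0,0,0]]]'
```

```text
time: 17.1
tcp_pos: [0.593, 0.2051, 0.0709]
ee_rot: [2.141, 2.299, 0.001]
force: [-2.1, -0.4, 2.8]
width: 0.604
```

```bash
python3 -m inch '[[0.8,[0,0,0],[0,0,0]],[0.9,[0,0,0],[0,0,0]],[1,[0,0,0],[0,0,0]],[1,[0,0,0],[0,0,0]],[1,[0,0,0],[0,0,0]],[1,[0,0,0.02],[0,0,0]],[1,[0,0,0.04],[0,0,0]],[1,[0,0,0.05],[0,0,0]],[1,[0,-0.02,0.02],[0,0,0]],[1,[-0.001,-0.04,0],[0,0,0]],[1,[-0.002,-0.045,0],[0,0,-0.01]],[1,[-0.002,-0.045,0],[0,0,-0.01]],[1,[-0.002,-0.045,0],[0,0,-0.01]],[1,[-0.002,-0.045,0],[0,0,0]],[1,[-0.002,-0.045,0],[0,0,0]],[1,[-0.002,-0.045,0],[0,0,0]],[1,[-0.001,-0.03,0],[0,0,0]],[1,[0,-0.007,0],[0,0,0]],[1,[0,0,0],[0,0,0]],[1,[0,0,0],[0,0,0]]]'
python3 -c "
from h import *
report('t3')"
```

```text
time: 19.1
tcp_pos: [0.5791, -0.1599, 0.2]
ee_rot: [-2.172, -2.268, -0.001]
force: [0.4, 0.6, 0.4]
width: 0.999
-0.114 empty
-0.038 empty
0.038 n 173 zt 0.142 off mm [ 0.1 -0.2] [34.5 35.7]
0.114 n 109 zt 0.084 off mm [1.6 0.4] [52.9 58.5]
```

View pics/t3.png

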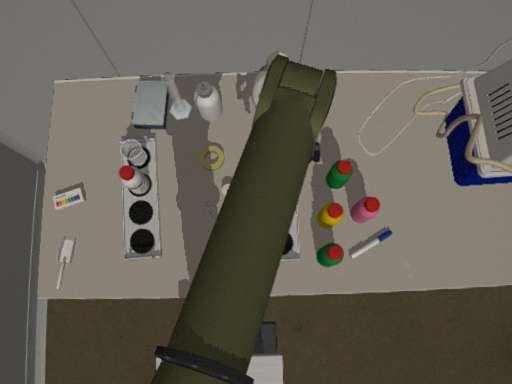

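The slim bottle is in place (130,180), under 1 mm off. Now amber.

```bash
python3 -m inch '[[1,[0.001,-0.002,-0.035],[0,0,0]],[1,[0,0,-0.045],[0,0,0]],[1,[0,0,-0.03],[0,0,0]],[1,[0,0,-0.018],[0,0,0]],[1,[0,0,-0.008],[0,0,0]],[1,[0,0,-0.003],[0,0,0]],[1,[0,0,0],[0,0,0]],[1,[0,0,0],[0,0,0]]]'
```

```text
time: 19.95
tcp_pos: [0.5808, -0.1638, 0.0626]
ee_rot: [2.173, 2.266, 0.002]
force: [-0.2, 0.7, 0.5]
width: 1.006
```

```bash
python3 -m inch '[[1,[0,0.001,-0.003],[0,0,0]],[1,[0,0,0],[0,0,0]],[0,[0,0,0],[0,0,0]],[0,[0,0,0],[0,0,0]],[0,[0,0,0],[0,0,0]],[0,[0,0,0],[0,0,0]],[0,[0,0,0],[0,0,0]],[0,[0,0,0],[0,0,0]],[0,[0,0,0],[0,0,0]],[0,[0,0,0.008],[0,0,0]],[0,[0,0,0.012],[0,0,0]],[0,[0,0,0.02],[0,0,0]],[0,[0,0,0],[0,0,0]],[0,[0,0,0],[0,0,0]]]' 60
python3 - <<'E'
from h import *
im=imaging.get_image('side');save(im,'s5')
a=cv2.imread('pics/s5.png')[150:300,170:340];cv2.imwrite('pics/s5c.png',cv2.resize(a,None,fx=4,fy=4,interpolation=cv2.INTER_CUBIC))
E
```

```text
time: 21.35
tcp_pos: [0.5798, -0.1632, 0.0984]
ee_rot: [2.175, 2.266, 0.001]
force: [0.9, -0.4, -3.8]
width: 0.65
```

View pics/s5c.png

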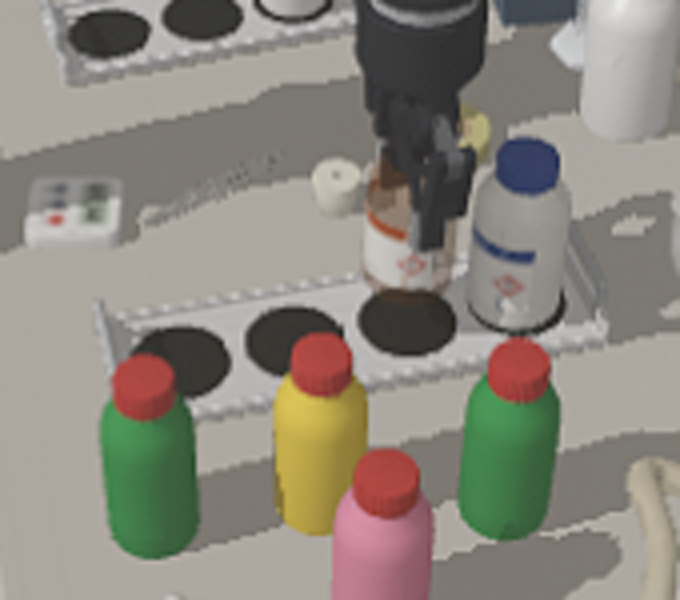

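Amber is held upright. Carrying it to the second pad.

```bash
python3 -m inch '[[0,[0,0,0.04],[0,0,0]],[0,[0,0.01,0.035],[0,0,0]],[0,[-0.007,0.03,0],[0,0,0]],[0,[-0.007,0.042,0],[0,0,0.01]],[0,[-0.007,0.042,0],[0,0,0.01]],[0,[-0.007,0.042,0],[0,0,0.01]],[0,[-0.007,0.042,0],[0,0,0]],[0,[-0.007,0.042,0],[0,0,0]],[0,[-0.007,0.042,0],[0,0,0]],[0,[-0.007,0.042,0],[0,0,0]],[0,[-0.004,0.023,0],[0,0,0]],[0,[-0.001,0.007,0],[0,0,0]],[0,[0,0,0],[0,0,0]],[0,[0,0,0],[0,0,0]]]'
```

```text
time: 22.8
tcp_pos: [0.519, 0.199, 0.1726]
ee_rot: [2.143, 2.296, -0.003]
force: [0.4, -0.3, -4.5]
width: 0.643
```

```bash
python3 -m inch '[[0,[-0.001,0,-0.03],[0,0,0]],[0,[0,0,-0.035],[0,0,0]],[0,[0,0,-0.025],[0,0,0]],[0,[0,0,-0.012],[0,0,0]],[0,[0,0,-0.004],[0,0,0]],[0,[0,0,0],[0,0,0]],[0,[0,0,0],[0,0,0]]]'
```

```text
time: 23.5
tcp_pos: [0.519, 0.2012, 0.0687]
ee_rot: [2.141, 2.298, 0.004]
force: [0.2, 0.1, -3.9]
width: 0.648
```

```bash
python3 -m inch '[[0,[0,-0.001,-0.004],[0,0,0]],[0,[0,0,-0.003],[0,0,0]],[0,[0,0,-0.002],[0,0,0]],[0,[0,0,0],[0,0,0]],[0,[0,0,0],[0,0,0]]]'
```

```text
time: 24.0
tcp_pos: [0.518, 0.2002, 0.0588]
ee_rot: [2.141, 2.299, 0.001]
force: [-0.7, -1.0, 1.9]
width: 0.65
```

```bash
python3 -m inch '[[0.8,[0,0,0],[0,0,0]],[0.9,[0,0,0],[0,0,0]],[1,[0,0,0],[0,0,0]],[1,[0,0,0],[0,0,0]],[1,[0,0,0],[0,0,0]],[1,[0,0,0.02],[0,0,0]],[1,[0,0,0.04],[0,0,0]],[1,[0,0,0.05],[0,0,0]],[1,[0,-0.02,0.03],[0,0,0]],[1,[0.015,-0.04,0],[0,0,0]],[1,[0.016,-0.042,0],[0,0,-0.01]],[1,[0.016,-0.042,0],[0,0,-0.01]],[1,[0.016,-0.042,0],[0,0,-0.01]],[1,[0.016,-0.042,0],[0,0,0]],[1,[0.016,-0.042,0],[0,0,0]],[1,[0.016,-0.042,0],[0,0,0]],[1,[0.016,-0.03,0],[0,0,0]],[1,[0.01,-0.02,0],[0,0,0]],[1,[0,0,0],[0,0,0]],[1,[0,0,0],[0,0,0]]]'
python3 - <<'E'
from h import *
report('t4')
from scipy.spatial.transform import Rotation as Rn
s=state();im=imaging.get_image('wrist');save(im,'w5')
T=np.eye(4);T[:3,:3]=Rn.from_rotvec(s['ee_rot']).as_matrix();T[:3,3]=s['tcp_pos']
M=np.linalg.inv(T@im['hand_eye']);im['R']=M[:3,:3];im['t']=M[:3,3]
print(s['tcp_pos'])
for a in tip_of(im,'wide_bottle_mid'): print(a['p'],a['at'],onplane(im,a['at'],.0725))
E
```

```text
time: 26.0
tcp_pos: [0.6545, -0.1619, 0.1977]
ee_rot: [-2.175, -2.265, 0.0]
force: [-0.5, 0.6, 0.5]
width: 1.002
-0.114 empty
-0.038 n 198 zt 0.129 off mm [0.7 0.7] [37.  36.3]
0.038 n 169 zt 0.142 off mm [-0.1  0.4] [33.7 35.7]
0.114 n 107 zt 0.084 off mm [1.4 0.6] [52.  58.7]
[ 0.65458735 -0.16062919  0.19783721]
```

View pics/w5.png

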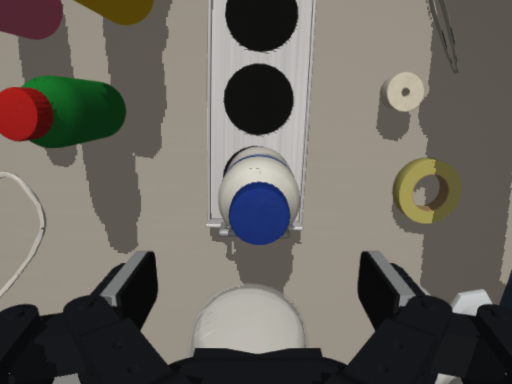

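The wide bottle's blue cap (259,213) sits between the open fingers, consistent with the top view; the network gave no result here. Descending.

```bash
python3 -m inch '[[1,[0.001,0.001,-0.035],[0,0,0]],[1,[0,0,-0.04],[0,0,0]],[1,[0,0,-0.03],[0,0,0]],[1,[0,0,-0.016],[0,0,0]],[1,[0,0,-0.006],[0,0,0]],[1,[0,0,0],[0,0,0]],[1,[0,0,0],[0,0,0]]]'
```

```text
time: 26.85
tcp_pos: [0.657, -0.1611, 0.0731]
ee_rot: [2.173, 2.265, 0.003]
force: [-0.3, -0.2, 0.3]
width: 1.004
```

```bash
python3 -m inch '[[1,[-0.001,0.001,-0.003],[0,0,0]],[1,[0,0,-0.002],[0,0,0]],[1,[0,0,0],[0,0,0]],[0,[0,0,0],[0,0,0]],[0,[0,0,0],[0,0,0]],[0,[0,0,0],[0,0,0]],[0,[0,0,0],[0,0,0]],[0,[0,0,0],[0,0,0]],[0,[0,0,0],[0,0,0]],[0,[0,0,0],[0,0,0]],[0,[0,0,0.008],[0,0,0]],[0,[0,0,0.012],[0,0,0]],[0,[0,0,0.02],[0,0,0]],[0,[0,0,0],[0,0,0]],[0,[0,0,0],[0,0,0]]]' 70
python3 - <<'E'
from h import *
im=imaging.get_image('side');save(im,'s6')
a=cv2.imread('pics/s6.png')[130:280,200:370];cv2.imwrite('pics/s6c.png',cv2.resize(a,None,fx=4,fy=4,interpolation=cv2.INTER_CUBIC))
E
```

```text
time: 28.35
tcp_pos: [0.6545, -0.1599, 0.1061]
ee_rot: [-2.175, -2.267, -0.0]
force: [0.1, -0.4, -4.8]
width: 0.692
```

View pics/s6c.png

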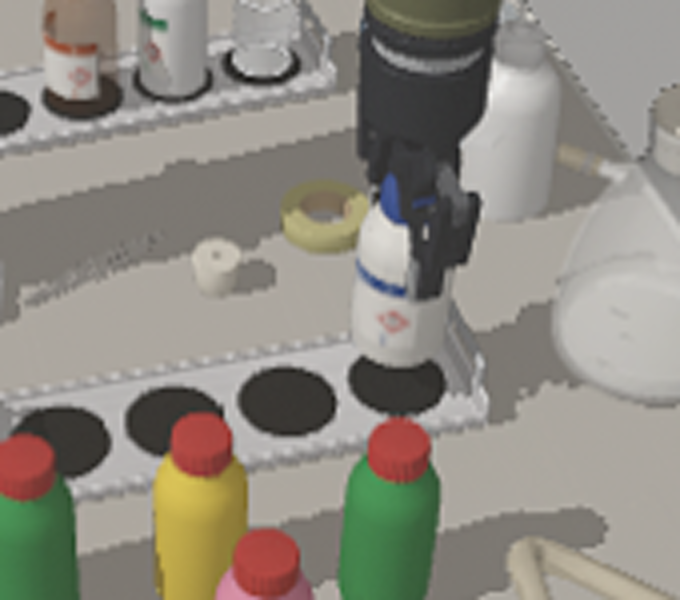

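Held upright. Carrying it to the nearest pad.

```bash
python3 -m inch '[[0,[0,0,0.045],[0,0,0]],[0,[0,0,0.045],[0,0,0]],[0,[-0.02,0.02,0],[0,0,0]],[0,[-0.03,0.03,0],[0,0,0.01]],[0,[-0.03,0.035,0],[0,0,0.01]],[0,[-0.03,0.035,0],[0,0,0.01]],[0,[-0.03,0.035,0],[0,0,0]],[0,[-0.03,0.035,0],[0,0,0]],[0,[-0.02,0.04,0],[0,0,0]],[0,[-0.01,0.04,0],[0,0,0]],[0,[-0.005,0.04,0],[0,0,0]],[0,[-0.005,0.03,0],[0,0,0]],[0,[-0.002,0.014,0],[0,0,0]],[0,[0,0,0],[0,0,0]],[0,[0,0,0],[0,0,0]]]'
```

```text
time: 29.9
tcp_pos: [0.4427, 0.1925, 0.1955]
ee_rot: [2.142, 2.298, -0.003]
force: [0.3, -0.5, -5.0]
width: 0.698
```

```bash
python3 -m inch '[[0,[0,0.001,-0.03],[0,0,0]],[0,[0,0,-0.04],[0,0,0]],[0,[0,0,-0.03],[0,0,0]],[0,[0,0,-0.015],[0,0,0]],[0,[0,0,-0.005],[0,0,0]],[0,[0,0,0],[0,0,0]],[0,[0,0,0],[0,0,0]]]'
```

```text
time: 30.6
tcp_pos: [0.4439, 0.1948, 0.0773]
ee_rot: [2.142, 2.297, 0.003]
force: [-0.7, 0.4, -5.3]
width: 0.692
```

```bash
python3 -m inch '[[0,[-0.001,0,-0.005],[0,0,0]],[0,[0,0,-0.003],[0,0,0]],[0,[0,0,-0.002],[0,0,0]],[0,[0,0,0],[0,0,0]],[0,[0,0,0],[0,0,0]]]'
```

```text
time: 31.1
tcp_pos: [0.4419, 0.1953, 0.0669]
ee_rot: [2.141, 2.299, 0.001]
force: [-2.4, -1.8, 3.6]
width: 0.696
```

```bash
python3 -m inch '[[0.8,[0,0,0],[0,0,0]],[0.9,[0,0,0],[0,0,0]],[1,[0,0,0],[0,0,0]],[1,[0,0,0],[0,0,0]],[1,[0,0,0],[0,0,0]],[1,[0,0,0.02],[0,0,0]],[1,[0,0,0.04],[0,0,0]],[1,[0,0,0.05],[0,0,0]],[1,[0,-0.02,0.04],[0,0,0]],[1,[0.01,-0.04,0],[0,0,0]],[1,[0.01,-0.04,0],[0,0,0]],[1,[0.01,-0.04,0],[0,0,0]],[1,[0,-0.04,0],[0,0,0]],[1,[0,-0.04,0],[0,0,0]],[1,[0,-0.04,0],[0,0,0]],[1,[0,-0.04,0],[0,0,0]],[1,[0,-0.02,0],[0,0,0]],[1,[0,0,0],[0,0,0]],[1,[0,0,0],[0,0,0]]]'
python3 - <<'E'
from h import *
report('t5');im=imaging.get_image('side');save(im,'s7')
a=cv2.imread('pics/t5.png')[120:280,80:380];b=cv2.imread('pics/s7.png')[60:220,130:430];cv2.imwrite('pics/c5.png',cv2.resize(np.vstack([a,b]),None,fx=1.85,fy=1.85))
E
```

```text
time: 33.0
tcp_pos: [0.4717, -0.1244, 0.2161]
ee_rot: [-2.141, -2.298, -0.001]
force: [0.8, -0.5, -0.2]
width: 0.998
-0.114 n 223 zt 0.136 off mm [ 1.8 -0.7] [36.6 39.8]
-0.038 n 194 zt 0.13 off mm [0.8 0.9] [37.  36.4]
0.038 n 169 zt 0.141 off mm [-0.1 -0.2] [34.  34.4]
0.114 n 113 zt 0.083 off mm [1.4 0.4] [52.3 58.1]
```

View pics/c5.png

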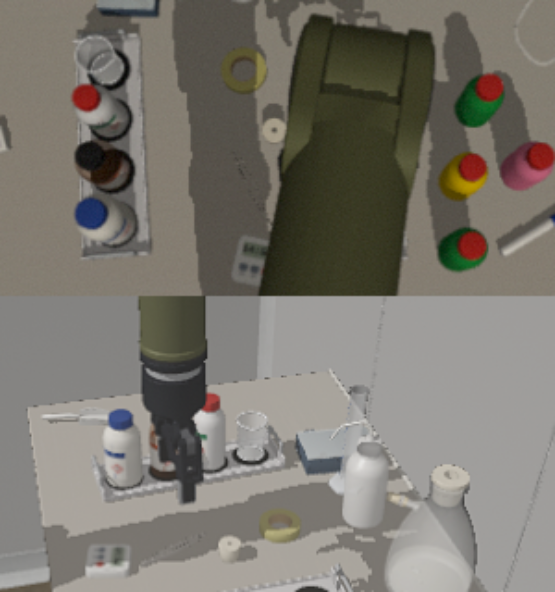

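All four stand upright on their pads: wide nearest (105,220), then amber, slim and the beaker farthest (100,65). The gripper is clear and at rest, and the look-alikes are untouched, so I'm handing in.

```bash
python3 -c "
from h import *
print(order.sign_off())"
```

```text
the job is handed in; nothing more can be done
None
```

All four items now stand on the empty rack in reverse order. From nearest the robot outward they are wide, amber, slim and beaker. I handed the job in at about 33 s; no verdict is reported.

- **Placement:** In the last top-camera check, all four were within about 2 mm of their pad centres, against the 15 mm allowed. Their top heights agreed with standing on the pads to about 2 mm.
- **Upright and clear:** They looked upright in the last top and side pictures, though the gripper partly hid the amber bottle in the side one. The gripper was open and well clear of everything. I moved none of the green, yellow or pink look-alikes.
- **Checks that disagreed:**
    - The point network found no wide bottle in the close-up wrist picture, so I used its cap position from the top camera instead.
    - The side-view estimate for the slim bottle was about 15 mm off the depth measurement. I trusted the depth, and the grasp and placement agreed with it.

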